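Fetch the rear specimen jar from the caddy

TASK

The white-lidded specimen jar is wanted from the back of the blue metal caddy, but the red-lidded jar and the violet dropper bottle crowd it in: first set both of them aside, standing on the green mat, then stand the white-lidded jar flat in the yellow sample stand. After that put the red-lidded jar and the violet bottle back on the caddy, each on the black pad it came from. Keep all three upright and do not disturb the timer and the forceps.

Things in the scene. Friction and masses are not known exactly. Their poses are not given: they have to be found in the camera images.
- white_jar: Specimen jar with a white screw lid, stands upright on the caddy's rear pad at the start. 62 mm tall; body 47 mm diameter up to 50 mm, lid 52 mm diameter from 50 to 62 mm. Origin: centre of its underside, z up. About 70 g. Hold it at the lid.
- red_jar: Specimen jar with a red screw lid, same form and size as the white-lidded jar (62 mm tall, lid 52 mm diameter from 50 to 62 mm, body 47 mm diameter). Stands on the left or the right front pad of the caddy at the start. Origin: centre of its underside, z up. About 70 g.
- violet_bottle: Violet dropper bottle with black collar and red teat, 99 mm tall; round body 42 mm diameter, straight for at least the lower 55 mm, shoulder tapering up to 76 mm, then collar 25 mm diameter and teat 15 mm diameter. Stands on the other front pad of the caddy at the start. Origin: centre of its underside, z up. About 90 g.
- caddy: Fixed blue metal caddy; base plate 130 (x) x 180 (y) mm, 6 mm thick. Origin: centre of its underside; +x is its back. Flush black pads, 51 mm diameter, centred at x 20, y 0 (rear), x 5, y 53 (left), x 5, y -53 (right). Panel behind the rear pad: x 49.5 to 54.5, y -34 to 34, 66 mm high. No finger room behind the rear jar, nor at its sides till both neighbours are gone; grip those along x.
- side_mat: Fixed flat green mat, 200 (x) x 130 (y) x 3 mm thick, empty at the start: the side area. Origin: centre of its underside; its top is 3 mm above that.
- sample_stand: Fixed yellow round dish, 82 mm outer diameter, inside 72 to 74 mm diameter, rim 10 mm high, inner floor 4 mm above the origin. Origin: centre of its underside. Empty at the start.
- timer: White laboratory timer, 72 x 62 x 18 mm, lying loose on the bench; bystander, leave alone. Origin: centre of its underside.
- forceps: Steel forceps, 17 x 127 x 8 mm, long along its y, lying loose on the bench; bystander, leave alone. Origin: centre of its underside.
Not all that is in view belongs to the job. Of the things that look like the violet_bottle, the largest one is meant.

How it is judged:
By the outcome, as a careful person would: the job done as asked, in the order asked, and still so for the second after the job is handed in, with the robot touching nothing.
It also fails if it takes over 128 s, if anything falls off the work surface, if the arm or the gripper's body presses on something with over 40 N, if the wrist force passes 120 N, or if a joint passes its speed limit or range.

ROBOT

A 6-joint arm with a two-finger parallel gripper is mounted at the origin on a cart in front of the work surface, level with it; the furniture and walls round the work are solid. World frame = base frame: x ahead of the robot, y to its left, z up, the work surface at z = 0. Lengths are in m, angles in rad, forces in N, time in s.
With the tool pointing down it reaches from about 0.35 to 0.775 m from the base axis. Payload 7.3 kg.
Tool frame: the origin (TCP) lies at the centre of the arm's flange, where the gripper is bolted on; the fingertips stand 178 mm ahead of it and the grasp point (between the pads) lies 159 mm ahead of it (tip_extent is the distance from the TCP to the fingertips, in m); z points along the fingers, y is the line along which they close (so a half turn about z gives the same grasp; the last joint's range is limited). The gripper opens to 92 mm and grips with 3 to 60 N. Pads are 19 mm wide; open, the fingers measure 130 mm over their backs; the gripper's body (75 mm by 190 mm) begins 47 mm behind the grasp point.
Start: joints at [1.186, 0.342, 1.524, -0, 1.275, -0.146], TCP at [0.124, 0.51, 0.405] pointing down, gripper open.
Joint ranges: [-2.53, 2.53], [-0.77, 2.02], [0.04, 2.7], [-1, 4.14], [0.28, 2.66], [-3.11, 3.11]. Speed limits (rad/s): [2.57, 2.57, 3.14, 3.14, 3.14, 3.14].

INTERFACE

Orientations are given as [roll, pitch, yaw] about the fixed x, y, z axes, in that order (R = Rz(yaw) Ry(pitch) Rx(roll)).
In Python, from cell import * gives the robot as it stands.
- The arm moves only by the tool arm_command, never from a script. Its arguments are lists of equal length, an entry for each row: "xyz": the shift along the world's x, y, z in mm, a list of three; "spin": the turn about the world's z in degrees. In form: {"xyz": [[tx, ty, tz], ...], "spin": [spin, ...]}. A call has 1 to 20 rows; each row shifts and turns the commanded pose from where the row before left it; what a row does not reach is not made up. A row lasts 1/10 s, in which the tool goes at most 50 mm and 8.59 degrees, less where a joint would pass 70% of its speed; a pose out of reach is approached as far as the arm can. A call with a gripper value outside its range is refused whole. "jaw" is the opening, from -1 (shut) to 1 (fully open), set as the call begins (left out, the last holds). The fingers move at their own pace and stop on an object; "squeeze" is the grip in N (left out, the last holds). Time passes only in rows, so rows that do not move let the fingers close. It gives the time, the measured TCP pose, the force, the opening and the grip force at its end, in the units of the state.
- observe(): the state, without advancing time (a new reading comes with each control period).
- read_camera(name): name is "side" or "top"; returns a dict with "img" (400x640x3 uint8, red, green, blue), "depth" (400x640 float32, m along the optical axis (not along the pixel's ray), 0 where there is no reading), "fx", "fy", "cx", "cy" (pixels), "world_from_camera" (4x4, takes a point from camera to world coordinates). Camera axes: x right, y up, looking along -z (the intrinsics and any distortion apply to the point x, -y, -z); pixel columns grow to the right and rows downward; lengths in m; the calibration is good to about 2 mm. A picture is of the moment at which its call begins.
- hand_in(): hands the job in; it is judged then, once.
The state is a dict: "time": time; "qpos": joint angles; "qvel": joint speeds; "joint_efforts": joint torques, N m; "tool_pos": TCP position; "tool_rot": TCP orientation; "contact_force": force on the tool from outside, world axes, zero at the start; "torque": the same for the moment, N m; "opening": finger opening in m; "grip_force": force on a finger pad.
Only numpy, scipy, OpenCV 4.12 (cv2) and the standard library are available. Lean on these libraries where they do the work, as an engineer would, in place of code of your own. Each camera call takes 0.05 s, during which the arm holds its last target. There are 200 camera calls.

## Working session

There is one attempt and no reset: what is moved stays moved. The work goes in short steps, Python scripts to look and compute and a tool call to move; the robot and the scene stay as the last step left them, time stands still between calls to the robot, and variables do not carry over. Pictures are saved under pics/ and viewed, at most 14 in all, crops included, and the job is handed in when it is done.

Besides the shell and the picture viewer there is one more tool, called in YAML: its name, and indented under it one key for each argument. arm_command: Moves the arm, as the interface text tells. Its arguments: {"type":"object","properties":{"xyz":{"type":"array","items":{"type":"array","items":{"type":"number"}}},"spin":{"type":"array","items":{"type":"number"}},"jaw":{"type":"number"},"squeeze":{"type":"number"}},"required":["xyz","spin"]}

```bash
mkdir -p pics; python3 - <<'E'
from cell import *
import numpy as np,cv2
s=observe();print({k:np.round(v,3).tolist() for k,v in s.items()})
for n in("top","side"):
    c=read_camera(n);cv2.imwrite(f"pics/{n}0.png",c["img"][:,:,::-1]);np.savez(f"{n}0.npz",**c)
    print(n,[c[k] for k in("fx","fy","cx","cy")],c.keys(),np.round(c["world_from_camera"],3).tolist())
E
```

```text
{'time': 0.0, 'qpos': [1.186, 0.343, 1.525, -0.0, 1.275, -0.146], 'qvel': [0.001, 0.002, 0.001, 0.0, 0.0, 0.0], 'joint_efforts': [-0.0, -43.124, -24.422, 0.072, 0.056, -0.0], 'tool_pos': [0.124, 0.51, 0.404], 'tool_rot': [-3.14, -0.0, 2.903], 'contact_force': [0.589, -0.38, 0.271], 'torque': [-0.011, 0.004, -0.068], 'grip_force': 0.0, 'opening': 0.092}
top [432.0870884231905, 432.0870884231905, 327.5884039506509, 199.77804373773304] dict_keys(['img', 'depth', 'fx', 'fy', 'cx', 'cy', 'world_from_camera']) [[-0.013, 0.986, -0.169, 0.366], [-1.0, -0.012, 0.003, -0.018], [0.001, 0.169, 0.986, 1.325], [0.0, 0.0, 0.0, 1.0]]
side [375.8961532795294, 375.8961532795294, 318.89742493410375, 197.52039996325522] dict_keys(['img', 'depth', 'fx', 'fy', 'cx', 'cy', 'world_from_camera']) [[0.997, 0.053, -0.063, 0.55], [-0.082, 0.567, -0.819, -0.744], [-0.008, 0.822, 0.57, 0.586], [0.0, 0.0, 0.0, 1.0]]
```

View pics/top0.png

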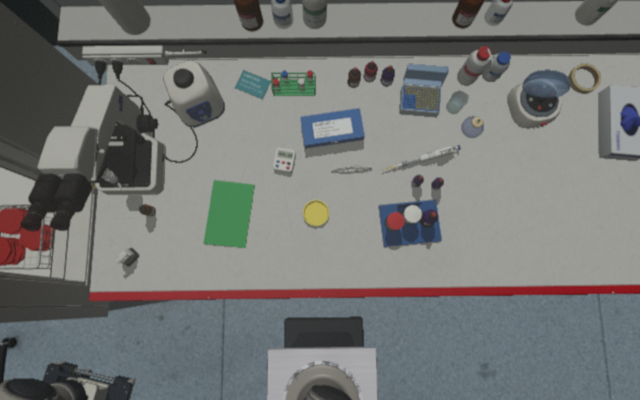

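View pics/side0.png

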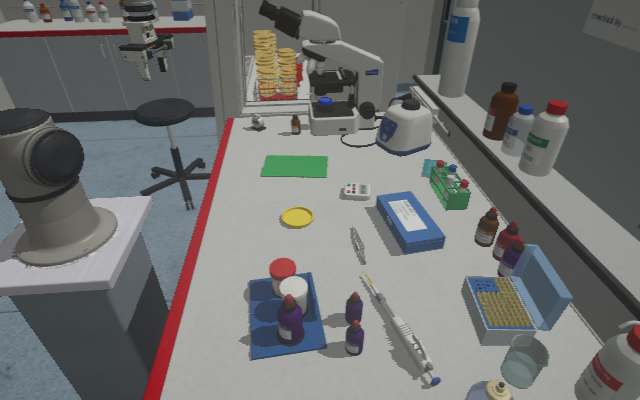

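The top view shows the red lid at (397,221), white lid at (413,214) and violet bottle at (429,217) on the blue caddy. The mat is at (230,214), the yellow stand at (316,214), the timer at (285,160) and the forceps at (352,170). Two small violet decoys stand behind the caddy at (418,180) and (437,183). The side view agrees.

```bash
cat > h.py <<'E'
import numpy as np,cv2
def cloud(c):
    v,u=np.mgrid[0:400,0:640];d=c["depth"]
    p=np.stack([(u-c["cx"])/c["fx"]*d,-(v-c["cy"])/c["fy"]*d,-d,np.ones_like(d)],-1)
    P=(p@np.asarray(c["world_from_camera"]).T)[...,:3];P[d==0]=np.nan
    return P
def hsv(c): return cv2.cvtColor(np.ascontiguousarray(c["img"]),cv2.COLOR_RGB2HSV)
def circ(p):
    A=np.c_[2*p,np.ones(len(p))];s=np.linalg.lstsq(A,(p**2).sum(1),rcond=None)[0]
    return s[:2],np.sqrt(s[2]+s[:2]@s[:2])
E
python3 - <<'E'
from h import *
R=lambda a:np.round(a,4).tolist()
boxes={"top":{"red":(380,205,408,235),"white":(400,200,425,226),"violet":(418,204,442,235),"caddy":(370,195,450,250),"mat":(195,170,265,255),"stand":(298,195,334,232)},
"side":{"red":(265,255,300,298),"white":(276,272,312,318),"violet":(270,290,306,350),"caddy":(240,265,335,360),"mat":(250,145,340,185),"stand":(272,200,320,232)}}
for n in boxes:
    c=np.load(n+"0.npz");P=cloud(c);H=hsv(c);h,s,v=[H[...,i].astype(int) for i in range(3)]
    M={"red":((h<8)|(h>172))&(s>130)&(v>80),"white":(s<60)&(v>120),"violet":(h>120)&(h<172)&(s>60),"caddy":(h>100)&(h<120)&(s>100),"mat":(h>50)&(h<80)&(s>120),"stand":(h>18)&(h<34)&(s>120)}
    for k,(a,b,c2,d) in boxes[n].items():
        m=np.zeros_like(M[k]);m[b:d,a:c2]=M[k][b:d,a:c2];m&=np.isfinite(P[...,2])
        q=P[m];z=q[:,2]
        print(n,k,len(q),"z pct",R(np.percentile(z,[2,10,50,90,98])),end=" ")
        if k in("red","white"):
            t=q[(z>.055)];t=t[abs(t[:,2]-np.median(t[:,2]))<.006]; print("lid",R(t.mean(0)),R(np.ptp(t,0)),"minrect",cv2.minAreaRect((t[:,:2]*1000).astype(np.float32)))
        elif k in("caddy","mat","stand"):
            t=q[abs(z-np.median(z))<.006] if k!="stand" else q
            print(cv2.minAreaRect((t[:,:2]*1000).astype(np.float32)),R(t.mean(0)))
        else: print(R(q.mean(0)),R(q.min(0)),R(q.max(0)))
E
python3 - <<'E'
import cv2
a=cv2.imread('pics/top0.png')[160:255,365:455];b=cv2.imread('pics/side0.png')[240:370,230:380]
a=cv2.resize(a,(400,422),interpolation=2);b=cv2.resize(b,(400,347),interpolation=2)
import numpy as np
o=np.zeros((422,800,3),np.uint8);o[:,:400]=a;o[:347,400:]=b;cv2.imwrite('pics/crop0.png',o)
E
```

```text
top red 220 z pct [0.0627, 0.0649, 0.0679, 0.0712, 0.0728] lid [0.5172, -0.2204, 0.068] [0.0447, 0.0475, 0.0113] minrect ((517.4387817382812, -219.28504943847656), (47.494834899902344, 44.659393310546875), 89.9819564819336)
top white 299 z pct [-0.0027, 0.0026, 0.0673, 0.0707, 0.0725] lid [0.5379, -0.2707, 0.0681] [0.0605, 0.0509, 0.0109] minrect ((538.5761108398438, -268.9157409667969), (53.87784194946289, 49.80788803100586), 59.87200164794922)
top violet 74 z pct [0.0631, 0.0653, 0.0713, 0.0778, 0.0875] [0.5299, -0.3164, 0.0718] [0.5118, -0.34, 0.0556] [0.5468, -0.3047, 0.0926]
top caddy 864 z pct [0.0008, 0.0028, 0.0064, 0.01, 0.0641] ((517.4590454101562, -273.4774169921875), (124.2863998413086, 174.73171997070312), 5.035130500793457) [0.5111, -0.2797, 0.0062]
top mat 361 z pct [-0.0025, 0.0001, 0.0038, 0.0074, 0.0091] ((549.4432983398438, 282.0106201171875), (119.27055358886719, 181.14442443847656), 82.53075408935547) [0.5384, 0.2937, 0.0039]
top stand 463 z pct [-0.0013, 0.0007, 0.0045, 0.0082, 0.0116] ((552.9415893554688, 15.085746765136719), (71.25023651123047, 73.613525390625
[... 494 characters left out ...]
31)
side violet 603 z pct [0.0089, 0.0161, 0.0588, 0.0729, 0.074] [0.5329, -0.3411, 0.0521] [0.5109, -0.3497, 0.0039] [0.551, -0.2923, 0.0762]
side caddy 2462 z pct [0.0029, 0.0039, 0.0053, 0.0067, 0.0623] ((518.6863403320312, -276.3491516113281), (127.22746276855469, 181.25186157226562), 5.132630348205566) [0.5132, -0.3164, 0.0052]
side mat 1259 z pct [-0.0006, 0.0004, 0.0018, 0.0032, 0.0042] ((554.9140625, 279.26171875), (131.52560424804688, 193.75277709960938), 83.90641784667969) [0.5559, 0.2765, 0.0018]
side stand 533 z pct [0.0009, 0.0019, 0.0035, 0.0083, 0.0098] ((552.638427734375, 13.099897384643555), (76.19090270996094, 82.37965393066406), 0.2780061960220337) [0.5531, 0.0131, 0.0043]
```

View pics/crop0.png

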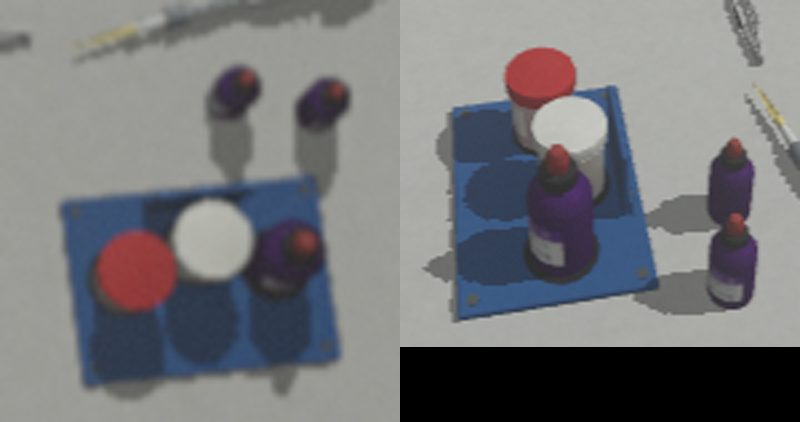

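The crop confirms the layout: red left front, white rear, violet right front, with the two decoys behind. Next I refine positions by casting outline rays onto the measured planes, and locate the decoys.

```bash
cat >> h.py <<'E'
def plane(c,uv,z):
    uv=np.asarray(uv,float);W=np.asarray(c["world_from_camera"])
    r=np.c_[(uv[:,0]-c["cx"])/c["fx"],-(uv[:,1]-c["cy"])/c["fy"],-np.ones(len(uv))]@W[:3,:3].T
    o=W[:3,3];return (o+r*((z-o[2])/r[:,2])[:,None])[:,:2]*1000
def big(m,box):
    k=np.zeros(m.shape,np.uint8);a,b,c,d=box;k[b:d,a:c]=m[b:d,a:c]
    n,l,s,ct=cv2.connectedComponentsWithStats(k);return (l==1+np.argmax(s[1:,4])).astype(np.uint8)
E
python3 - <<'E'
from h import *
for n,bx in {"top":{"red":(380,205,406,235),"white":(403,200,425,226),"caddy":(370,195,450,250),"mat":(195,170,265,255),"stand":(298,195,334,232)},
"side":{"red":(265,255,300,298),"caddy":(240,265,335,360),"mat":(250,145,340,185),"stand":(272,200,320,232)}}.items():
    c=np.load(n+"0.npz");H=hsv(c);P=cloud(c);h,s,v=[H[...,i].astype(int) for i in range(3)]
    M={"red":((h<10)|(h>170))&(s>110),"white":(s<60)&(v>120)&(P[...,2]>.055),"caddy":(h>98)&(h<122)&(s>80),"mat":(h>45)&(h<85)&(s>80),"stand":(h>15)&(h<38)&(s>80)}
    for k,b in bx.items():
        m=big(M[k],b);ct=max(cv2.findContours(m,0,1)[0],key=cv2.contourArea)[:,0]
        z={"red":.068,"white":.068,"caddy":.006,"mat":.003,"stand":.01}[k]
        p=plane(c,cv2.convexHull(ct)[:,0],z).astype(np.float32)
        if k in("caddy","mat"): print(n,k,cv2.minAreaRect(p))
        else: print(n,k,cv2.fitEllipse(p), cv2.minEnclosingCircle(p))
c=np.load("side0.npz");P=cloud(c);H=hsv(c)
for b in((342,288,364,325),(342,317,366,358),(272,292,306,345)):
    q=P[b[1]:b[3],b[0]:b[2]].reshape(-1,3);hh=H[b[1]:b[3],b[0]:b[2]].reshape(-1,3)
    q=q[(hh[:,0]>115)&(hh[:,1]>50)&(q[:,2]>.012)];print("bottle",np.round(np.percentile(q,[2,50,98],axis=0)*1000).tolist())
    teat=P[b[1]:b[3],b[0]:b[2]].reshape(-1,3);print(np.nanmax(teat[:,2]))
c=np.load("top0.npz");P=cloud(c);print(np.round(P[172:190,412:446,2]*1000)[::3,::3]);print(P[180,418],P[183,437])
E
```

```text
top red ((517.2179565429688, -220.18283081054688), (50.45972442626953, 51.7557258605957), 62.94206619262695) ((517.4470825195312, -220.42080688476562), 26.135334014892578)
top white ((537.1633911132812, -270.5505065917969), (50.18091583251953, 52.241580963134766), 39.316837310791016) ((537.3917236328125, -270.1378479003906), 26.335817337036133)
top caddy ((518.1516723632812, -273.204345703125), (127.0980453491211, 175.57888793945312), 4.950563430786133)
top mat ((553.4979858398438, 282.2313232421875), (126.27640533447266, 196.5899200439453), 82.73322296142578)
top stand ((551.7164916992188, 14.701693534851074), (79.47979736328125, 80.02482604980469), 96.6081771850586) ((551.394287109375, 14.807286262512207), 40.37985610961914)
side red ((518.7761840820312, -228.43336486816406), (49.04869079589844, 58.945743560791016), 3.358567476272583) ((518.4035034179688, -228.62124633789062), 29.255935668945312)
side caddy ((518.4027709960938, -277.75421142578125), (128.55441284179688, 180.8434600830078), 5.503867149353027)
side mat ((554.6083984375, 277.27325439453125), (129.78062438964844, 197.1
[... 174 characters left out ...]
3515625), 44.75798034667969)
bottle [[634.0, -358.0, 15.0], [647.0, -313.0, 42.0], [659.0, -301.0, 66.0]]
0.0728975647494291
bottle [[624.0, -377.0, 14.0], [639.0, -372.0, 43.0], [652.0, -314.0, 51.0]]
0.0728975647494291
bottle [[511.0, -349.0, 13.0], [533.0, -343.0, 60.0], [549.0, -323.0, 74.0]]
0.10572704443352543
[[ 2.  1.  1. -4. -0.  1. -4. -4.  5. -2.  3. -2.]
 [ 2.  5. 53. 47. -1. -1.  0. -1.  2.  2. -2. -1.]
 [-6. 50. 58. 70.  2. -1.  2. -0. 50. 61. 43. -1.]
 [18. 45. 48. 50.  2.  4. -0. 37. 47. 66. 63.  2.]
 [ 8. 31. 36. -2. -1. -1. -1. 26. 50. 49. 49. -0.]
 [-4. -0. -1. -1. -1. -1.  1. 13. 29. 35. -3. -5.]]
[ 0.63947137 -0.29423071  0.05894546] [ 0.63192643 -0.35361329  0.04771103]
```

arm_command:
  xyz:
    - [32,-21,0]
    - [32,-21,0]
    - [32,-21,0]
    - [32,-21,0]
    - [32,-21,0]
    - [32,-21,0]
    - [32,-21,0]
    - [32,-21,0]
    - [32,-21,0]
    - [32,-21,0]
    - [10,-40,0]
    - [10,-40,0]
    - [10,-40,0]
    - [10,-40,0]
    - [10,-40,0]
    - [10,-40,0]
    - [10,-40,0]
    - [10,-40,0]
    - [0,-40,0]
    - [0,-40,0]
  spin: [-7,-7,-7,-7,-7,-7,-7,-7,-7,-8,0,0,0,0,0,0,0,0,0,0]
  jaw: 1
  squeeze: 15

```text
time: 2.1
tool_pos: [0.5241, -0.1016, 0.4042]
tool_rot: [-3.141, -0.0, 1.664]
contact_force: [-0.4, -0.3, -0.0]
opening: 0.0918
grip_force: 0.0
```

arm_command:
  xyz:
    - [1,-35,0]
    - [1,-35,0]
    - [1,-35,0]
    - [1,-35,0]
    - [0,-35,0]
    - [0,-30,0]
    - [0,-18,0]
    - [0,0,0]
    - [0,0,0]
    - [0,0,0]
  spin: [0,0,0,0,0,0,0,0,0,0]

```text
time: 3.1
tool_pos: [0.5284, -0.3216, 0.4048]
tool_rot: [-3.142, -0.001, 1.665]
contact_force: [0.2, -0.8, -0.4]
opening: 0.0919
grip_force: 0.0
```

arm_command:
  xyz:
    - [0,-3,-20]
    - [0,-2,-25]
    - [0,0,-25]
    - [0,0,-25]
    - [0,0,-25]
    - [0,0,-20]
    - [0,0,-15]
    - [0,0,-10]
    - [0,0,-10]
    - [0,0,-5]
    - [0,0,-4]
    - [0,0,0]
    - [0,0,0]
    - [0,0,0]
  spin: [0,0,0,0,0,0,0,0,0,0,0,0,0,0]

```text
time: 4.5
tool_pos: [0.5283, -0.3281, 0.2213]
tool_rot: [3.141, 0.001, 1.664]
contact_force: [0.5, -0.1, -0.3]
opening: 0.0918
grip_force: 0.0
```

```bash
python3 - <<'E'
from cell import *
import cv2,numpy as np
s=read_camera("side");cv2.imwrite("pics/s1.png",cv2.resize(s["img"][190:370,200:400,::-1],(660,594),interpolation=2))
E
```

```text
(no output)
```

View pics/s1.png

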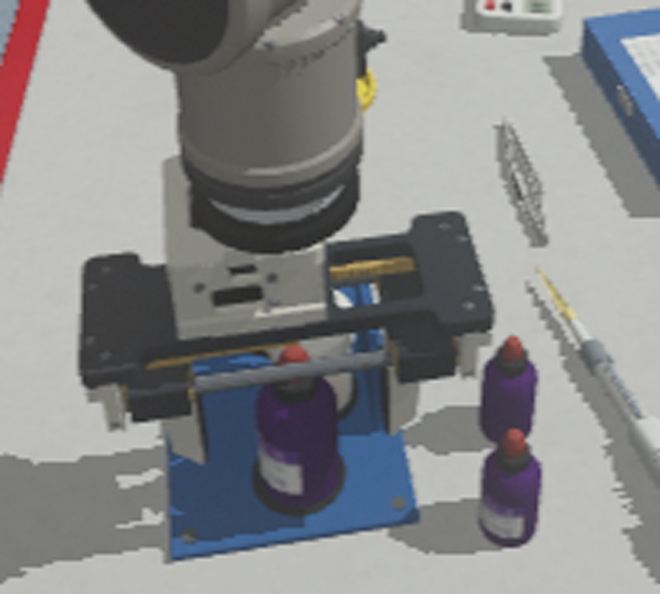

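The open fingers straddle the violet bottle. Their inner faces are at columns ~203 and ~388, the bottle's centre is at ~297 (centred), and the teat at (293,355) is just below the body. Closing.

arm_command:
  xyz:
    - [0,0,0]
    - [0,0,0]
    - [0,0,0]
    - [0,0,0]
    - [0,0,0]
    - [0,0,0]
    - [0,0,0]
    - [0,0,0]
    - [0,0,0]
    - [0,0,0]
    - [0,0,0]
    - [0,0,0]
  spin: [0,0,0,0,0,0,0,0,0,0,0,0]
  jaw: -1
  squeeze: 15

```text
time: 5.75
tool_pos: [0.5282, -0.3279, 0.2207]
tool_rot: [3.141, 0.0, 1.664]
contact_force: [0.4, 0.8, 0.1]
opening: 0.0414
grip_force: 15.0
```

arm_command:
  xyz:
    - [0,0,5]
    - [0,0,15]
    - [0,0,25]
    - [0,0,30]
    - [0,0,30]
    - [0,0,15]
    - [0,10,5]
    - [0,20,5]
    - [3,30,0]
    - [5,35,0]
    - [5,35,0]
    - [5,35,0]
    - [5,35,0]
    - [5,35,0]
    - [5,35,0]
    - [5,35,0]
    - [5,35,0]
    - [5,35,0]
    - [5,35,0]
    - [5,35,0]
  spin: [0,0,0,0,0,0,0,0,0,0,0,0,0,0,0,0,0,0,0,0]

```text
time: 7.75
tool_pos: [0.5848, 0.1199, 0.3496]
tool_rot: [-3.139, -0.0, 1.665]
contact_force: [-0.0, -0.1, -0.7]
opening: 0.0413
grip_force: 15.0
```

arm_command:
  xyz:
    - [5,35,0]
    - [5,35,0]
    - [5,30,0]
    - [3,25,0]
    - [0,20,0]
    - [0,10,0]
    - [0,5,0]
    - [0,0,0]
    - [0,0,0]
    - [0,0,0]
  spin: [0,0,0,0,0,0,0,0,0,0]

```text
time: 8.75
tool_pos: [0.6044, 0.2761, 0.3509]
tool_rot: [3.141, 0.0, 1.662]
contact_force: [0.2, 0.2, -0.1]
opening: 0.0411
grip_force: 15.0
```

arm_command:
  xyz:
    - [0,8,-10]
    - [0,10,-20]
    - [0,8,-25]
    - [0,0,-25]
    - [0,0,-20]
    - [0,0,-12]
    - [0,0,-8]
    - [0,0,-4]
    - [0,0,-3]
    - [0,0,-2]
    - [0,0,-2]
    - [0,0,0]
    - [0,0,0]
    - [0,0,0]
  spin: [0,0,0,0,0,0,0,0,0,0,0,0,0,0]

```text
time: 10.15
tool_pos: [0.6042, 0.3031, 0.22]
tool_rot: [3.141, -0.0, 1.664]
contact_force: [-0.1, -0.2, -0.5]
opening: 0.041
grip_force: 15.0
```

Expected contact is near 217.8, so I lower in small steps.

arm_command:
  xyz:
    - [0,0,-1]
    - [0,0,-0.5]
    - [0,0,-0.5]
    - [0,0,0]
    - [0,0,0]
    - [0,0,0]
  spin: [0,0,0,0,0,0]

```text
time: 10.75
tool_pos: [0.6041, 0.3031, 0.2177]
tool_rot: [3.142, 0.0, 1.664]
contact_force: [-0.2, -0.2, 0.0]
opening: 0.0413
grip_force: 15.0
```

arm_command:
  xyz:
    - [0,0,-0.5]
    - [0,0,-0.5]
    - [0,0,0]
    - [0,0,0]
  spin: [0,0,0,0]

```text
time: 11.15
tool_pos: [0.6041, 0.3032, 0.2176]
tool_rot: [3.141, -0.0, 1.664]
contact_force: [-2.6, -2.0, 5.5]
opening: 0.0411
grip_force: 15.0
```

arm_command:
  xyz:
    - [0,0,0]
    - [0,0,0]
    - [0,0,0]
    - [0,0,0]
    - [0,0,0]
    - [0,0,0]
    - [0,0,0]
    - [0,0,10]
    - [0,0,20]
    - [0,0,30]
    - [0,0,35]
    - [0,0,30]
    - [0,-10,5]
    - [-3,-25,0]
    - [-5,-35,0]
    - [-6,-40,0]
    - [-6,-40,0]
    - [-6,-40,0]
    - [-6,-40,0]
    - [-6,-40,0]
  spin: [0,0,0,0,0,0,0,0,0,0,0,0,0,0,0,0,0,0,0,0]
  jaw: 1

```text
time: 13.15
tool_pos: [0.5653, 0.0313, 0.3465]
tool_rot: [-3.141, 0.0, 1.664]
contact_force: [1.0, 0.1, 0.0]
opening: 0.0919
grip_force: 0.0
```

arm_command:
  xyz:
    - [-6,-40,0]
    - [-6,-40,0]
    - [-6,-40,0]
    - [-6,-40,0]
    - [-6,-35,0]
    - [-6,-30,0]
    - [-6,-20,0]
    - [0,-8,0]
    - [0,0,0]
    - [0,0,0]
    - [0,0,0]
  spin: [0,0,0,0,0,0,0,0,0,0,0]

```text
time: 14.25
tool_pos: [0.5244, -0.2188, 0.3467]
tool_rot: [-3.142, -0.0, 1.665]
contact_force: [-0.1, -0.0, 0.2]
opening: 0.0918
grip_force: 0.0
```

```bash
python3 - <<'E'
from cell import *
from h import *
s=read_camera("side");cv2.imwrite("pics/s2.png",s["img"][:,:,::-1])
E
```

```text
(no output)
```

View pics/s2.png

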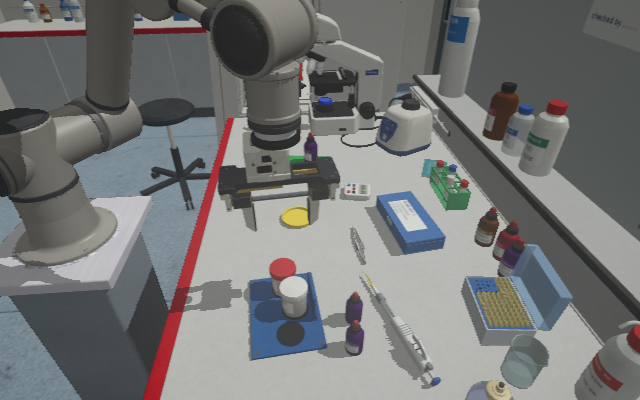

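The violet bottle stands upright on the mat at (311,150), and the vacated right pad is visible at (291,333). I'll measure that pad to check the caddy pose.

```bash
python3 - <<'E'
from cell import *
from h import *
for n,b in(("side",(272,316,310,350)),("top",(417,215,445,240))):
    c=read_camera(n);v=hsv(c)[...,2];s=c["img"]
    m=big((v<60),b);ct=cv2.convexHull(max(cv2.findContours(m,0,1)[0],key=cv2.contourArea)[:,0])[:,0]
    print(n,m.sum(),cv2.fitEllipse(plane(c,ct,.006).astype(np.float32)))
    np.savez(n+"1.npz",**c)
c=np.load("side1.npz");print(hsv(c)[318:350:3,272:312:4,2])
E
```

```text
side 24 ((631.6209716796875, 598.8189086914062), (265.1983947753906, 1803.9312744140625), 173.91458129882812)
top 143 ((498.673828125, -319.741455078125), (47.13202667236328, 83.30177307128906), 57.66801071166992)
[[ 96  96  95  95  73  58  57  67  95  95]
 [ 94 128 141 141  95  85  95  94  95  94]
 [142 141 141  64  63  63  63 108 141 143]
 [143 143  64  63  62  64  64  63 141 143]
 [143 132  63  64  64  63  63  63 122 141]
 [142 107  62  63  63  63  63  63  90 143]
 [143 108  63  62  64  64  64  64 122 141]
 [143 142  64  63  63  63  62  63 141 141]
 [141 142  71  63  63  64  63 103 144 143]
 [144 143 143 101  64  63 127 142 142 143]
 [143 144 143 143 143 142 143 142 141 144]]
```

```bash
python3 - <<'E'
from h import *
c=np.load("side1.npz")
m=big(hsv(c)[...,2]<100,(272,321,312,350))
ct=cv2.convexHull(max(cv2.findContours(m,0,1)[0],key=cv2.contourArea)[:,0])[:,0]
print(m.sum(),cv2.fitEllipse(plane(c,ct,.006).astype(np.float32)))
E
```

```text
572 ((535.5859985351562, -322.56640625), (52.334285736083984, 70.48042297363281), 129.08360290527344)
```

```bash
python3 - <<'E'
from h import *
c=np.load("side1.npz");k=np.ones((9,9),np.uint8)
k=cv2.getStructuringElement(cv2.MORPH_ELLIPSE,(13,13))
m=(hsv(c)[...,2]<100).astype(np.uint8);m[:321]=0;m=cv2.morphologyEx(m,cv2.MORPH_OPEN,k);m=big(m>0,(272,321,312,350))
ct=cv2.convexHull(max(cv2.findContours(m,0,1)[0],key=cv2.contourArea)[:,0])[:,0]
print(m.sum(),ct.min(0),ct.max(0),cv2.fitEllipse(plane(c,ct,.006).astype(np.float32)))
E
```

```text
548 [277 321] [303 346] ((528.4866943359375, -327.5524597167969), (49.1908073425293, 51.59453582763672), 176.09071350097656)
```

arm_command:
  xyz:
    - [-3,-2,-15]
    - [-3,-1,-25]
    - [0,0,-25]
    - [0,0,-20]
    - [0,0,-15]
    - [0,0,-10]
    - [0,0,-8]
    - [0,0,-5]
    - [0,0,-3]
    - [0,0,0]
    - [0,0,0]
    - [0,0,0]
  spin: [0,0,0,0,0,0,0,0,0,0,0,0]

```text
time: 15.6
tool_pos: [0.5183, -0.223, 0.2212]
tool_rot: [3.141, 0.001, 1.664]
contact_force: [0.7, -0.4, -0.5]
opening: 0.0919
grip_force: 0.0
```

arm_command:
  xyz:
    - [0,0,0]
    - [0,0,0]
    - [0,0,0]
    - [0,0,0]
    - [0,0,0]
    - [0,0,0]
    - [0,0,0]
    - [0,0,0]
    - [0,0,0]
    - [0,0,0]
  spin: [0,0,0,0,0,0,0,0,0,0]
  jaw: -1

```text
time: 16.6
tool_pos: [0.5182, -0.2229, 0.2207]
tool_rot: [3.142, -0.0, 1.664]
contact_force: [0.5, 0.5, 0.0]
opening: 0.052
grip_force: 15.0
```

arm_command:
  xyz:
    - [0,0,5]
    - [0,0,15]
    - [0,0,25]
    - [0,0,30]
    - [0,0,30]
    - [0,0,15]
    - [0,10,5]
    - [0,20,5]
    - [-1,30,0]
    - [-1,35,0]
    - [-1,35,0]
    - [-1,35,0]
    - [-1,35,0]
    - [-1,35,0]
    - [-1,35,0]
    - [-1,35,0]
    - [-1,35,0]
    - [-1,35,0]
    - [-1,30,0]
    - [-1,25,0]
  spin: [0,0,0,0,0,0,0,0,0,0,0,0,0,0,0,0,0,0,0,0]

```text
time: 18.6
tool_pos: [0.5051, 0.2093, 0.3498]
tool_rot: [-3.14, 0.0, 1.665]
contact_force: [1.1, -0.7, -1.4]
opening: 0.0521
grip_force: 15.0
```

arm_command:
  xyz:
    - [0,20,0]
    - [0,15,0]
    - [0,10,0]
    - [0,5,0]
    - [0,0,0]
    - [0,0,0]
    - [0,0,0]
  spin: [0,0,0,0,0,0,0]

```text
time: 19.3
tool_pos: [0.5063, 0.2564, 0.3508]
tool_rot: [3.142, 0.0, 1.663]
contact_force: [0.0, -0.2, -0.7]
opening: 0.0522
grip_force: 15.0
```

arm_command:
  xyz:
    - [0,2,-10]
    - [0,0,-20]
    - [0,0,-25]
    - [0,0,-25]
    - [0,0,-20]
    - [0,0,-12]
    - [0,0,-8]
    - [0,0,-4]
    - [0,0,-3]
    - [0,0,-2]
    - [0,0,-2]
    - [0,0,-1]
    - [0,0,0]
    - [0,0,0]
    - [0,0,0]
  spin: [0,0,0,0,0,0,0,0,0,0,0,0,0,0,0]

```text
time: 20.8
tool_pos: [0.5062, 0.2591, 0.2189]
tool_rot: [3.141, -0.0, 1.664]
contact_force: [-1.1, 0.3, -1.4]
opening: 0.0519
grip_force: 15.0
```

arm_command:
  xyz:
    - [0,0,-0.5]
    - [0,0,-0.5]
    - [0,0,0]
    - [0,0,0]
  spin: [0,0,0,0]

```text
time: 21.2
tool_pos: [0.5062, 0.2591, 0.2177]
tool_rot: [3.141, -0.0, 1.664]
contact_force: [-0.7, -0.4, -0.3]
opening: 0.0519
grip_force: 15.0
```

arm_command:
  xyz:
    - [0,0,-0.5]
    - [0,0,0]
    - [0,0,0]
    - [0,0,0]
    - [0,0,0]
    - [0,0,0]
    - [0,0,0]
    - [0,0,10]
    - [0,0,20]
    - [0,0,30]
    - [0,0,35]
    - [0,0,30]
    - [0,-10,5]
    - [1,-25,0]
    - [2,-35,0]
    - [2,-40,0]
    - [2,-40,0]
    - [2,-40,0]
    - [2,-40,0]
    - [2,-40,0]
  spin: [0,0,0,0,0,0,0,0,0,0,0,0,0,-5,-8,-8,-8,-8,-8,-8]
  jaw: 1

```text
time: 23.2
tool_pos: [0.5186, -0.0127, 0.3471]
tool_rot: [-3.141, 0.0, 0.733]
contact_force: [0.8, 0.2, -0.1]
opening: 0.0915
grip_force: 0.0
```

arm_command:
  xyz:
    - [3,-40,0]
    - [3,-40,0]
    - [3,-40,0]
    - [3,-40,0]
    - [3,-35,0]
    - [3,-30,0]
    - [0,-20,0]
    - [0,-10,0]
    - [0,-5,0]
    - [0,0,0]
    - [0,0,0]
    - [0,0,0]
  spin: [-8,-8,-8,-8,-5,0,0,0,0,0,0,0]

```text
time: 24.4
tool_pos: [0.5373, -0.2698, 0.3474]
tool_rot: [-3.141, -0.0, 0.094]
contact_force: [-0.3, 0.1, 0.4]
opening: 0.092
grip_force: 0.0
```

```bash
python3 - <<'E'
from cell import *
from h import *
s=read_camera("side");cv2.imwrite("pics/s3.png",s["img"][:,:,::-1]);np.savez("side2.npz",**s)
E
```

```text
(no output)
```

View pics/s3.png

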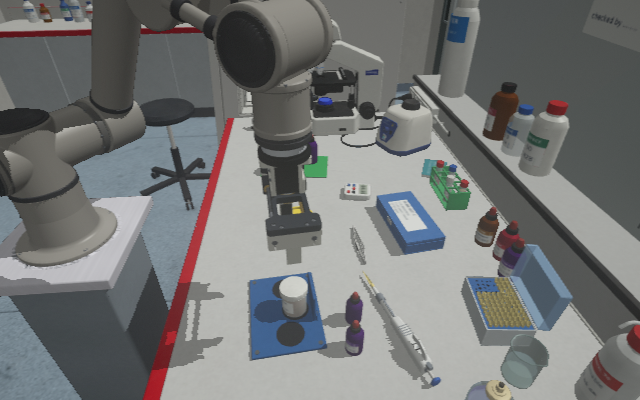

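The white jar at (293,297) is now alone on the caddy, and both front pads are clear. The mat is partly hidden by the arm. Descending on the white jar.

arm_command:
  xyz:
    - [1,-3,-15]
    - [0,0,-25]
    - [0,0,-25]
    - [0,0,-20]
    - [0,0,-15]
    - [0,0,-10]
    - [0,0,-8]
    - [0,0,-5]
    - [0,0,-3]
    - [0,0,0]
    - [0,0,0]
    - [0,0,0]
  spin: [0,0,0,0,0,0,0,0,0,0,0,0]

```text
time: 25.65
tool_pos: [0.5383, -0.274, 0.2218]
tool_rot: [3.141, -0.001, 0.093]
contact_force: [-0.2, 0.7, 0.1]
opening: 0.0914
grip_force: 0.0
```

arm_command:
  xyz:
    - [0,0,0]
    - [0,0,0]
    - [0,0,0]
    - [0,0,0]
    - [0,0,0]
    - [0,0,0]
    - [0,0,0]
    - [0,0,0]
    - [0,0,0]
    - [0,0,0]
  spin: [0,0,0,0,0,0,0,0,0,0]
  jaw: -1

```text
time: 26.65
tool_pos: [0.5381, -0.2739, 0.2212]
tool_rot: [3.142, 0.0, 0.093]
contact_force: [-0.0, -0.0, 0.3]
opening: 0.0511
grip_force: 15.0
```

arm_command:
  xyz:
    - [0,0,5]
    - [0,0,15]
    - [0,0,25]
    - [0,0,30]
    - [0,0,30]
    - [0,0,15]
    - [0,10,0]
    - [1,20,0]
    - [2,30,0]
    - [2,35,0]
    - [2,35,0]
    - [2,35,0]
    - [2,35,0]
    - [2,30,0]
    - [1,25,0]
    - [0,20,0]
    - [0,10,0]
    - [0,3,0]
    - [0,0,0]
    - [0,0,0]
  spin: [0,0,0,0,0,0,0,0,0,0,0,0,0,0,0,0,0,0,0,0]

```text
time: 28.65
tool_pos: [0.5521, 0.0135, 0.341]
tool_rot: [3.141, 0.001, 0.092]
contact_force: [0.4, 0.3, 0.1]
opening: 0.0514
grip_force: 15.0
```

```bash
python3 - <<'E'
from cell import *
from h import *
c=read_camera("side");s=observe();print(s["tool_pos"],s["opening"])
cv2.imwrite("pics/s4.png",cv2.resize(c["img"][100:260,200:400,::-1],(750,600),interpolation=2))
E
```

```text
[0.55213808 0.01334823 0.34106891] 0.051688891729840834
```

View pics/s4.png

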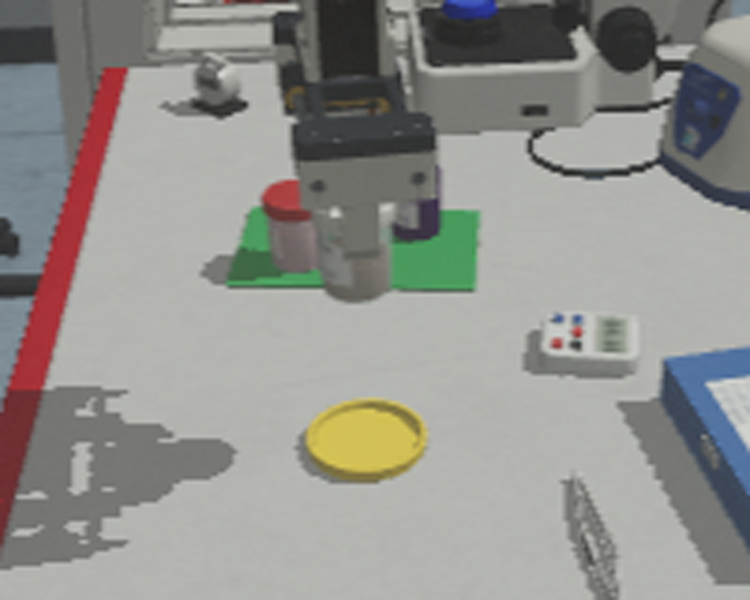

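The red jar at (290,230) and violet bottle (partly hidden, at (415,205)) both stand on the mat. The white jar is held upright above the stand at (366,438). Lowering to about 219.

arm_command:
  xyz:
    - [0,0,-10]
    - [0,0,-20]
    - [0,0,-25]
    - [0,0,-20]
    - [0,0,-15]
    - [0,0,-10]
    - [0,0,-8]
    - [0,0,-5]
    - [0,0,-4]
    - [0,0,-2]
    - [0,0,-1]
    - [0,0,-1]
    - [0,0,0]
    - [0,0,0]
    - [0,0,0]
  spin: [0,0,0,0,0,0,0,0,0,0,0,0,0,0,0]

```text
time: 30.2
tool_pos: [0.5522, 0.0141, 0.2204]
tool_rot: [3.141, -0.0, 0.093]
contact_force: [0.7, 0.6, -0.3]
opening: 0.0516
grip_force: 15.0
```

arm_command:
  xyz:
    - [0,0,-0.5]
    - [0,0,-0.5]
    - [0,0,0]
    - [0,0,0]
  spin: [0,0,0,0]

```text
time: 30.6
tool_pos: [0.5522, 0.0141, 0.2192]
tool_rot: [3.142, 0.0, 0.093]
contact_force: [0.0, 0.8, -1.2]
opening: 0.0518
grip_force: 15.0
```

arm_command:
  xyz:
    - [0,0,-0.5]
    - [0,0,0]
    - [0,0,0]
  spin: [0,0,0]

```text
time: 30.9
tool_pos: [0.5522, 0.0141, 0.2192]
tool_rot: [3.141, -0.001, 0.093]
contact_force: [-1.1, 0.4, 5.4]
opening: 0.0515
grip_force: 15.0
```

arm_command:
  xyz:
    - [0,0,0]
    - [0,0,0]
    - [0,0,0]
    - [0,0,0]
    - [0,0,0]
    - [0,0,0]
    - [0,0,0]
    - [0,0,10]
    - [0,0,20]
    - [0,0,30]
    - [0,0,35]
    - [0,0,30]
    - [-2,10,5]
    - [-4,20,0]
    - [-5,25,0]
    - [-5,30,0]
    - [-5,30,0]
    - [-5,30,0]
    - [-5,30,0]
    - [-5,25,0]
  spin: [0,0,0,0,0,0,0,0,0,0,0,4,8,8,8,8,8,8,8,8]
  jaw: 1

```text
time: 32.9
tool_pos: [0.5157, 0.2156, 0.3496]
tool_rot: [3.141, -0.001, 1.286]
contact_force: [0.8, -0.0, -0.7]
opening: 0.0916
grip_force: 0.0
```

arm_command:
  xyz:
    - [-5,20,0]
    - [-5,15,0]
    - [0,8,0]
    - [0,2,0]
    - [0,0,0]
    - [0,0,0]
    - [0,0,0]
  spin: [8,8,6,0,0,0,0]

```text
time: 33.6
tool_pos: [0.5063, 0.2585, 0.3489]
tool_rot: [3.141, 0.0, 1.662]
contact_force: [0.5, 1.1, 0.0]
opening: 0.0919
grip_force: 0.0
```

```bash
python3 - <<'E'
from cell import *
from h import *
c=read_camera("side");s=observe();print(s["tool_pos"],s["opening"],s["tool_rot"])
cv2.imwrite("pics/s5.png",cv2.resize(c["img"][100:260,200:400,::-1],(750,600),interpolation=2))
P=cloud(c);h=hsv(c);m=(h[...,1]<60)&(h[...,2]>120)&(P[...,2]>.055)&(P[...,2]<.075)&(abs(P[...,1]-.014)<.04)&(abs(P[...,0]-.55)<.04)
print(P[m].mean(0),np.percentile(P[m],[2,98],axis=0))
E
```

```text
[0.50632126 0.25858463 0.34882658] 0.09186432572445481 [3.14146145e+00 7.97166935e-05 1.66185807e+00]
[0.55221448 0.00907124 0.06404625] [[ 0.52771074 -0.01193544  0.05655704]
 [ 0.57416725  0.03457833  0.06657388]]
```

View pics/s5.png

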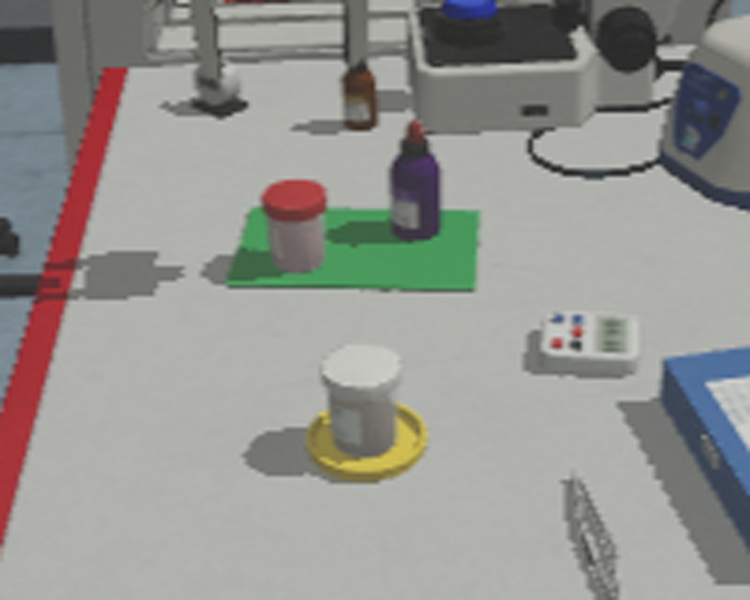

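The white jar stands flat inside the yellow dish at (362,415), with its lid top measured at ~66 mm as expected. Red at (295,225) and violet at (415,190) stand on the mat. Now the red jar goes back.

arm_command:
  xyz:
    - [0,0,-15]
    - [0,0,-25]
    - [0,0,-25]
    - [0,0,-20]
    - [0,0,-15]
    - [0,0,-10]
    - [0,0,-8]
    - [0,0,-6]
    - [0,0,-4]
    - [0,0,-3]
    - [0,0,0]
    - [0,0,0]
    - [0,0,0]
  spin: [0,0,0,0,0,0,0,0,0,0,0,0,0]

```text
time: 34.95
tool_pos: [0.5063, 0.2592, 0.2181]
tool_rot: [3.141, -0.0, 1.664]
contact_force: [0.2, -0.7, -0.5]
opening: 0.092
grip_force: 0.0
```

arm_command:
  xyz:
    - [0,0,0]
    - [0,0,0]
    - [0,0,0]
    - [0,0,0]
    - [0,0,0]
    - [0,0,0]
    - [0,0,0]
    - [0,0,0]
    - [0,0,0]
    - [0,0,0]
  spin: [0,0,0,0,0,0,0,0,0,0]
  jaw: -1

```text
time: 35.95
tool_pos: [0.5061, 0.2591, 0.2177]
tool_rot: [3.142, 0.0, 1.664]
contact_force: [0.4, -0.2, 0.2]
opening: 0.0521
grip_force: 15.0
```

arm_command:
  xyz:
    - [0,0,5]
    - [0,0,15]
    - [0,0,25]
    - [0,0,30]
    - [0,0,30]
    - [0,0,20]
    - [0,-10,5]
    - [0,-20,2]
    - [1,-30,0]
    - [1,-35,0]
    - [1,-35,0]
    - [1,-35,0]
    - [1,-35,0]
    - [1,-35,0]
    - [1,-35,0]
    - [1,-35,0]
    - [1,-35,0]
    - [1,-35,0]
    - [1,-30,0]
    - [1,-25,0]
  spin: [0,0,0,0,0,0,0,0,0,0,0,0,0,0,0,0,0,0,0,0]

```text
time: 37.95
tool_pos: [0.5173, -0.1731, 0.3486]
tool_rot: [-3.14, -0.001, 1.662]
contact_force: [0.6, -0.1, -0.1]
opening: 0.052
grip_force: 15.0
```

arm_command:
  xyz:
    - [0,-20,0]
    - [0,-15,0]
    - [0,-10,0]
    - [0,-5,0]
    - [0,-2,0]
    - [0,0,0]
    - [0,0,0]
    - [0,0,0]
  spin: [0,0,0,0,0,0,0,0]

```text
time: 38.75
tool_pos: [0.5183, -0.2223, 0.3499]
tool_rot: [3.141, -0.0, 1.664]
contact_force: [-0.2, -0.0, -0.9]
opening: 0.0522
grip_force: 15.0
```

arm_command:
  xyz:
    - [0,0,-15]
    - [0,0,-25]
    - [0,0,-25]
    - [0,0,-20]
    - [0,0,-15]
    - [0,0,-10]
    - [0,0,-8]
    - [0,0,-4]
    - [0,0,-3]
    - [0,0,-2]
    - [0,0,-1]
    - [0,0,0]
    - [0,0,0]
    - [0,0,0]
  spin: [0,0,0,0,0,0,0,0,0,0,0,0,0,0]

```text
time: 40.15
tool_pos: [0.5182, -0.2229, 0.222]
tool_rot: [3.141, 0.0, 1.664]
contact_force: [-0.6, -0.1, 0.2]
opening: 0.0519
grip_force: 15.0
```

arm_command:
  xyz:
    - [0,0,-0.5]
    - [0,0,0]
    - [0,0,0]
    - [0,0,0]
  spin: [0,0,0,0]

```text
time: 40.55
tool_pos: [0.5182, -0.2229, 0.2212]
tool_rot: [3.142, -0.0, 1.664]
contact_force: [0.1, 0.5, -0.4]
opening: 0.0516
grip_force: 15.0
```

arm_command:
  xyz:
    - [0,0,-0.5]
    - [0,0,0]
    - [0,0,0]
  spin: [0,0,0]

```text
time: 40.85
tool_pos: [0.5182, -0.2229, 0.2207]
tool_rot: [3.141, 0.0, 1.664]
contact_force: [-0.2, 0.1, -0.3]
opening: 0.0519
grip_force: 15.0
```

arm_command:
  xyz:
    - [0,0,0]
    - [0,0,0]
    - [0,0,0]
    - [0,0,0]
    - [0,0,0]
    - [0,0,0]
    - [0,0,0]
    - [0,0,10]
    - [0,0,20]
    - [0,0,30]
    - [0,0,35]
    - [0,0,30]
    - [0,10,5]
    - [3,25,0]
    - [5,35,0]
    - [6,40,0]
    - [6,40,0]
    - [6,40,0]
    - [6,40,0]
    - [6,40,0]
  spin: [0,0,0,0,0,0,0,0,0,0,0,0,0,0,0,0,0,0,0,0]
  jaw: 1

```text
time: 42.85
tool_pos: [0.5558, 0.0491, 0.3506]
tool_rot: [-3.141, -0.0, 1.664]
contact_force: [1.0, -0.0, -0.3]
opening: 0.092
grip_force: 0.0
```

arm_command:
  xyz:
    - [6,40,0]
    - [6,40,0]
    - [6,40,0]
    - [6,40,0]
    - [6,35,0]
    - [6,30,0]
    - [6,20,0]
    - [6,8,0]
    - [0,3,0]
    - [0,0,0]
    - [0,0,0]
    - [0,0,0]
  spin: [0,0,0,0,0,0,0,0,0,0,0,0]

```text
time: 44.05
tool_pos: [0.604, 0.3024, 0.3509]
tool_rot: [-3.142, 0.0, 1.663]
contact_force: [0.3, 0.4, 0.0]
opening: 0.0919
grip_force: 0.0
```

Down to 217.6 for the violet bottle.

arm_command:
  xyz:
    - [0,0,-15]
    - [0,0,-25]
    - [0,0,-25]
    - [0,0,-20]
    - [0,0,-15]
    - [0,0,-12]
    - [0,0,-8]
    - [0,0,-6]
    - [0,0,-4]
    - [0,0,-3]
    - [0,0,0]
    - [0,0,0]
    - [0,0,0]
  spin: [0,0,0,0,0,0,0,0,0,0,0,0,0]

```text
time: 45.35
tool_pos: [0.6043, 0.3032, 0.2182]
tool_rot: [3.141, -0.0, 1.664]
contact_force: [0.8, -0.4, 0.5]
opening: 0.0917
grip_force: 0.0
```

arm_command:
  xyz:
    - [0,0,0]
    - [0,0,0]
    - [0,0,0]
    - [0,0,0]
    - [0,0,0]
    - [0,0,0]
    - [0,0,0]
    - [0,0,0]
    - [0,0,0]
    - [0,0,0]
    - [0,0,0]
  spin: [0,0,0,0,0,0,0,0,0,0,0]
  jaw: -1

```text
time: 46.45
tool_pos: [0.6042, 0.3031, 0.2178]
tool_rot: [3.141, -0.0, 1.664]
contact_force: [0.2, -0.1, -1.0]
opening: 0.041
grip_force: 15.0
```

```bash
python3 - <<'E'
from cell import *
from h import *
c=read_camera("side");cv2.imwrite("pics/s6.png",c["img"][:,:,::-1])
m=big(((hsv(c)[...,0]<10)|(hsv(c)[...,0]>170))&(hsv(c)[...,1]>110),(260,255,300,298))
c0=np.load("side0.npz");m0=big(((hsv(c0)[...,0]<10)|(hsv(c0)[...,0]>170))&(hsv(c0)[...,1]>110),(260,255,300,298))
for k in(m,m0): v,u=np.nonzero(k);print(u.mean(),v.mean(),len(u))
E
```

```text
282.6804347826087 268.6608695652174 460
282.4068965517241 268.1862068965517 435
```

View pics/s6.png

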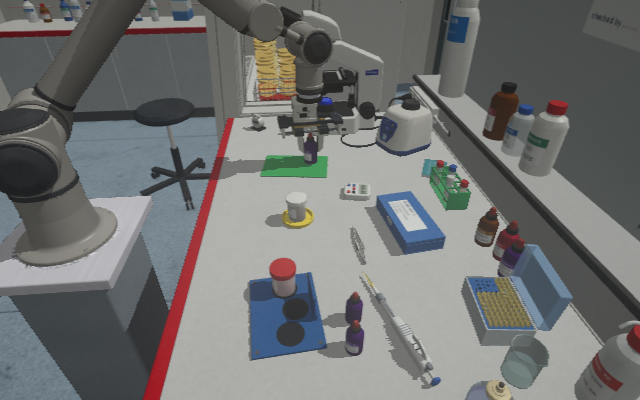

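The red jar is back on its pad at (283,268), within 0.5 px of its original image position. The white jar stands in the dish at (296,208), and the violet bottle is gripped on the mat. Carrying violet back.

arm_command:
  xyz:
    - [0,0,5]
    - [0,0,15]
    - [0,0,25]
    - [0,0,30]
    - [0,0,30]
    - [0,0,20]
    - [0,-10,5]
    - [0,-20,2]
    - [-3,-30,0]
    - [-4,-35,0]
    - [-4,-35,0]
    - [-4,-35,0]
    - [-4,-35,0]
    - [-4,-35,0]
    - [-4,-35,0]
    - [-4,-35,0]
    - [-4,-35,0]
    - [-4,-35,0]
    - [-4,-35,0]
    - [-4,-35,0]
  spin: [0,0,0,0,0,0,0,0,0,0,0,0,0,0,0,0,0,0,0,0]

```text
time: 48.5
tool_pos: [0.5555, -0.1444, 0.3484]
tool_rot: [-3.139, -0.001, 1.663]
contact_force: [-0.1, 0.3, -0.9]
opening: 0.0411
grip_force: 15.0
```

arm_command:
  xyz:
    - [-5,-35,0]
    - [-5,-35,0]
    - [-5,-30,0]
    - [-5,-25,0]
    - [-5,-20,0]
    - [-4,-15,0]
    - [0,-10,0]
    - [0,-5,0]
    - [0,0,0]
    - [0,0,0]
    - [0,0,0]
  spin: [0,0,0,0,0,0,0,0,0,0,0]

```text
time: 49.6
tool_pos: [0.5284, -0.316, 0.3498]
tool_rot: [3.142, -0.0, 1.665]
contact_force: [0.6, -0.1, -1.5]
opening: 0.0413
grip_force: 15.0
```

arm_command:
  xyz:
    - [0,-4,-5]
    - [0,-5,-10]
    - [0,-2,-25]
    - [0,0,-25]
    - [0,0,-20]
    - [0,0,-15]
    - [0,0,-10]
    - [0,0,-8]
    - [0,0,-4]
    - [0,0,-3]
    - [0,0,-2]
    - [0,0,-1]
    - [0,0,0]
    - [0,0,0]
    - [0,0,0]
  spin: [0,0,0,0,0,0,0,0,0,0,0,0,0,0,0]

```text
time: 51.1
tool_pos: [0.5282, -0.3279, 0.222]
tool_rot: [3.141, 0.0, 1.664]
contact_force: [-0.1, 0.5, 0.0]
opening: 0.0413
grip_force: 15.0
```

arm_command:
  xyz:
    - [0,0,-0.5]
    - [0,0,-0.5]
    - [0,0,0]
    - [0,0,0]
  spin: [0,0,0,0]

```text
time: 51.5
tool_pos: [0.5282, -0.3279, 0.2207]
tool_rot: [3.141, 0.0, 1.664]
contact_force: [0.2, -0.4, -1.1]
opening: 0.0411
grip_force: 15.0
```

Release, rise, and back off clear.

arm_command:
  xyz:
    - [0,0,-0.3]
    - [0,0,0]
    - [0,0,0]
    - [0,0,0]
    - [0,0,0]
    - [0,0,0]
    - [0,0,0]
    - [0,0,0]
    - [0,0,10]
    - [0,0,20]
    - [0,0,30]
    - [0,0,35]
    - [0,0,35]
    - [0,0,30]
    - [0,15,5]
    - [0,30,0]
    - [0,35,0]
    - [0,35,0]
    - [0,35,0]
    - [0,35,0]
  spin: [0,0,0,0,0,0,0,0,0,0,0,0,0,0,0,0,0,0,0,0]
  jaw: 1

```text
time: 53.5
tool_pos: [0.5276, -0.1409, 0.3852]
tool_rot: [-3.141, -0.001, 1.664]
contact_force: [0.4, -0.4, 0.1]
opening: 0.0918
grip_force: 0.0
```

arm_command:
  xyz:
    - [-5,35,0]
    - [-5,35,0]
    - [-5,35,0]
    - [-5,30,0]
    - [-5,15,0]
    - [0,0,0]
    - [0,0,0]
    - [0,0,0]
  spin: [0,0,0,0,0,0,0,0]

```text
time: 54.3
tool_pos: [0.5034, 0.0061, 0.3854]
tool_rot: [3.141, 0.0, 1.662]
contact_force: [0.4, -0.6, -0.5]
opening: 0.092
grip_force: 0.0
```

```bash
python3 - <<'E'
from cell import *
from h import *
c=read_camera("side");cv2.imwrite("pics/s7.png",cv2.resize(c["img"][130:380,200:440,::-1],(576,600),interpolation=2))
c0=np.load("side0.npz")
d=np.abs(c["img"].astype(int)-c0["img"]).max(-1)
print("timer diff",d[178:204,336:376].max(),"forceps",d[224:266,345:370].max(),"violet region",(d[295:350,270:306]>40).sum())
E
```

```text
timer diff 7 forceps 13 violet region 328
```

View pics/s7.png

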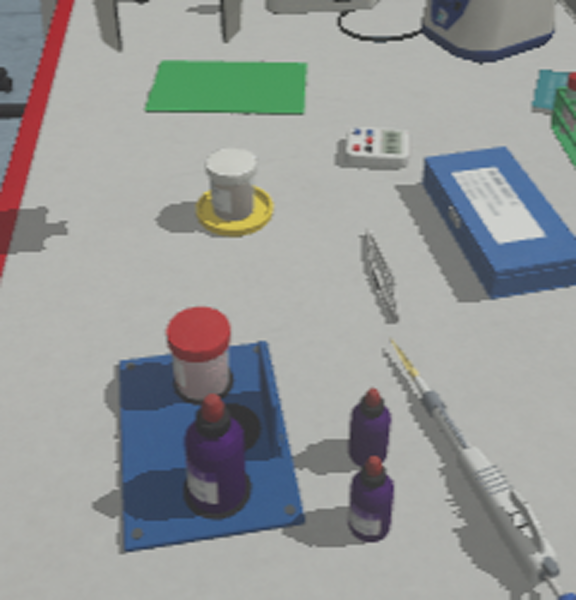

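The red jar (199,355) and the violet bottle (216,460) stand upright centred on their pads, and the white jar (232,185) stands in the dish. The timer and forceps have not moved, and the gripper is clear.

```bash
python3 -c "
from cell import *
print(hand_in())"
```

```text
the job is handed in; nothing more can be done
None
```

The job is done and handed in at about 54 s: the white-lidded jar stands flat in the yellow stand, the red-lidded jar and violet bottle are upright on their own pads again, and the timer and forceps did not move.

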